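# Shut the balance's draught shield and tare

### The job

Get the laboratory balance ready to weigh: with your fingertips, push both side doors and the top panel of its glass draught shield fully shut, in any order, then press the wide tare key down fully and let it come back up. Leave the beaker standing on the pan, do not press the two small round keys, and do not disturb anything else on the bench.

Things in the scene. Friction and masses are not known exactly. Their poses are not given: they have to be found in the camera images.
- balance: Fixed white balance, 360 deep (x) x 210 wide (y) x 172 high; origin under its centre on the bench; x runs from keypad to back, y to its left, z up. Low keypad at x -172 to -72 mm, 71 mm high. Behind it a glass draught shield (x -65 to 85, y +-94, up to z 172): fixed front glass, sliding side doors and top panel that shut towards the keypad (-x). White column, 162 high, at x 85 to 180.
- left_door (a joint): Sliding left side door of the draught shield, glass in an aluminium frame, outer face at 94 mm from the balance's centre plane: 0 = shut against its stop, grows as it slides back along the balance's +x, up to 0.085 m (fully open). Slides stiffly (about 1.5 N) and stays where it is left.
- left_grip (a point): Centre of the top of the left door's grip: an upright grey block standing out from the door's left (+y) side, 12 thick (balance x), 40 wide (balance y), 50 high, top 185 mm above the bench. When shut this point is at x -45, y +114 mm in the balance frame. It moves with the door; the push is on its back (+x) face.
- right_door (a joint): Sliding right side door of the draught shield, glass in an aluminium frame, outer face at 94 mm from the balance's centre plane: 0 = shut against its stop, grows as it slides back along the balance's +x, up to 0.085 m (fully open). Slides stiffly (about 1.5 N) and stays where it is left.
- right_grip (a point): Centre of the top of the right door's grip: an upright grey block standing out from the door's right (-y) side, 12 thick (balance x), 40 wide (balance y), 50 high, top 185 mm above the bench. When shut this point is at x -45, y -114 mm in the balance frame. It moves with the door; the push is on its back (+x) face.
- top_panel (a joint): Sliding glass top panel of the draught shield, 172 mm above the bench: 0 = shut against its stop, grows as it slides back along the balance's +x, up to 0.085 m. Slides stiffly (about 1.5 N) and stays where it is left.
- top_grip (a point): Centre of the top of the top panel's grip: a grey ridge across the panel, 12 thick (balance x), 70 wide (balance y), 27 high above the glass, top 199 mm above the bench. When shut this point is at x -45, y 0 mm in the balance frame. It moves with the panel; the push is on its back (+x) face.
- tare_key (a joint): Tare key, the wide bar in the middle of the keypad: 0 = up, 0.005 m = fully pressed down; springs back; about 5 N presses it fully.
- tare_top (a point): Centre of the top of the tare key: a bar 20 (balance x) x 60 (balance y) mm, top 79.5 mm above the bench, 8 mm proud of the keypad; at x -135, y 0 in the balance frame. The shield's front glass is 70 mm behind it.
- power_key (a joint): Small round power key, 18 mm across, on the keypad at x -135, y +77 mm in the balance frame, top 78.5 mm high: 0 = up, 0.005 m = pressed. Not to be pressed.
- mode_key (a joint): Small round mode key, 18 mm across, on the keypad at x -135, y -77 mm in the balance frame, top 78.5 mm high: 0 = up, 0.005 m = pressed. Not to be pressed.
- beaker_mid (a point): Centre (half-way up) of the small glass beaker, 50 across x 60 high, standing loose on the balance pan inside the shield; its foot is 80 mm above the bench. To be left alone.
- jar_mid (a point): Middle of the amber glass jar, 52 across x 90 high, standing on the bench close to the right of the balance. Loose; to be left alone.
- weigh_bottle_mid (a point): Middle of the small stoppered glass weighing bottle, 42 across x 56 high, standing on the bench close to the left of the balance. Loose; to be left alone.
- spatula_mid (a point): Middle of the flat steel laboratory spatula 185 long, 4 thick, lying on the bench to the left of the balance. Loose; to be left alone.
- flask_mid (a point): Middle of the conical glass flask, 84 across x 120 high, on the bench to the right. Loose; to be left alone.
- wash_bottle_mid (a point): Middle of the white plastic bottle with a cap, 64 across x 150 high, on the bench to the right. Loose; to be left alone.
- tube_rack_mid (a point): Middle of the white test tube rack, 80 x 200 x 103 high with its tubes, on the bench to the left. Loose; to be left alone.

How it is judged (in metres and radians):
On the way, in this order (a step that is already met when the one before it is completed fails the run):
1. both side doors and the top panel are fully shut (value of joint each of left_door, right_door, top_panel below 0.004 m), for 0.2 s.
2. then the tare key is pressed down (value of joint tare_key above 0.0035 m), for 0.05 s.
At the end, for the whole second after the job is handed in: Both side doors and the top panel are within 4 mm of shut, all keys are up again, the beaker stands on the pan within 10 mm of where it was, and the other loose things are within 20 mm of where they were (all of step 1 and value of joint each of tare_key, power_key, mode_key below 0.0015 m and distance of beaker_mid from where it was at the start of the episode below 0.01 m and distance of each of jar_mid, weigh_bottle_mid, spatula_mid, flask_mid, wash_bottle_mid, tube_rack_mid from where it was at the start of the episode below 0.02 m); the robot touches nothing.
It fails at once if one of the small round keys is pressed (value of joint any of power_key, mode_key above 0.003 m).
It fails at once if the beaker on the pan is lifted, shifted or tipped (distance of beaker_mid from where it was at the start of the episode above 0.01 m or angle between beaker_mid's own z axis and vertical above 0.3 rad).
It fails at once if another loose thing is lifted, carried or knocked away (distance of any of jar_mid, weigh_bottle_mid, spatula_mid, flask_mid, wash_bottle_mid, tube_rack_mid from where it was at the start of the episode above 0.02 m).
It also fails if it takes over 54 s, if anything falls off the work surface, if the arm or the gripper's body presses on something with over 40 N, if the wrist force passes 120 N, or if a joint passes its speed limit or range.

### The arm

A 6-joint arm with a two-finger parallel gripper is mounted at the origin on the work surface. World frame = base frame: x ahead of the robot, y to its left, z up, the work surface at z = 0. Lengths are in mm, angles in rad, forces in N, time in s.
With the tool pointing down it reaches from about 275 to 1000 mm from the base axis. Payload 8.4 kg.
Tool frame: the origin (TCP) lies on the centre line of the jaws, within the pads' length; the fingertips stand 25 mm ahead of it and the grasp point (between the pads) lies 6 mm ahead of it; z points along the fingers, x is the direction in which the jaws open and shut, and the axes are right-handed (so a half turn about z gives the same grasp; the last joint's range is limited). The gripper opens to 85 mm and grips with 20 to 120 N. Pads are 22 mm wide; open, the fingers measure 114 mm over their backs; the gripper's body (76 mm by 85 mm) begins 54 mm behind the grasp point. The pads swing forward as they close: fully open they stand 13 mm farther back than shut.
Start: joints at [1.23, 0.353, 1.633, -0, 1.155, -0.002], TCP at [207.721, 589.474, 256.281] pointing down, gripper open.
Joint ranges: [-2.63, 2.63], [-0.92, 2.1], [0.06, 2.66], [-1.3, 4.44], [0, 2.69], [-3.02, 3.02]. Speed limits (rad/s): [2.22, 2.22, 2.79, 3.14, 3.14, 3.14].

### API

Orientations are given as [roll, pitch, yaw] about the fixed x, y, z axes, in that order (R = Rz(yaw) Ry(pitch) Rx(roll)).
In Python, from rig import r gives the robot as it stands. The module is installed in compiled form; this text tells all that it offers.
- The arm moves only by the tool jog_arm, never from a script. Its argument "deltas" is a list of rows, each an object with "gripper": the gripper command: -1 is fully open, 1 is shut, values between are in proportion; "translation": the shift along the world's x, y, z in units of 10 cm (1.0 is 10 cm), a list of three; "dr": the turn, a rotation vector about the world's x, y, z in units of pi/2 rad (1.0 is pi/2 rad), a list of three. In form: [{"gripper": gripper, "translation": [x, y, z], "dr": [wx, wy, wz]}, ...]. A call has 1 to 12 rows; each row shifts and turns the commanded pose from where the row before left it; what a row does not reach is not made up. A row lasts 1/12 s, in which the tool goes at most 41.7 mm and 7.16 degrees, less where a joint would pass 70% of its speed; a pose out of reach is approached as far as the arm can. A call with a number of a shift or a turn outside -1 to 1 is refused whole. A call with a gripper value outside its range is refused whole. The fingers move at their own pace and stop on an object; "squeeze" is the grip in N (left out, the last holds). Time passes only in rows, so rows that do not move let the fingers close. It gives the time, the measured TCP pose, the force and the opening at its end, in the units of the state.
- r.sense(): the state, without advancing time (a new reading comes with each control period).
- r.grab_frame(name): name is "side" or "top" or "wrist"; returns the picture (420x560x3 uint8, blue, green, red); there is no depth.
- r.calibration(name): a dict with "mtx" (3x3 intrinsics, pixels), "k1" (the pictures are not rectified: a ray, as slopes to the right and down, at radius r is drawn at 1 + k1 r^2 times it, then the intrinsics apply), "world_from_camera" (4x4, takes a point from camera to world coordinates). Camera axes: x right, y down, z forward; pixel columns grow to the right and rows downward; lengths in mm; the calibration is good to about 2 mm. A picture is of the moment at which its call begins: read the wrist's pose just before it. calibration takes no time and is no camera call; for the wrist camera it gives the pose at the moment of the call.
- r.sign_off(): hands the job in, once; it reports no verdict.
The state is a dict: "clock": time; "qpos": joint angles; "qvel": joint speeds; "joint_efforts": joint torques, N m; "eef_pos": TCP position; "tcp_rot": TCP orientation; "contact_force": force on the tool from outside, world axes, zero at the start; "wrist_torque": the same for the moment, N m; "opening": opening from 0.0 (shut) to 1.0 (fully open).
Only numpy, scipy, OpenCV 4.12 (cv2) and the standard library are available. Lean on these libraries where they do the work, as an engineer would, in place of code of your own. Each camera call takes 0.05 s, during which the arm holds its last target. There are 200 camera calls.

## Working session

There is one attempt and no reset: what is moved stays moved. The work goes in short steps, Python scripts to look and compute and a tool call to move; the robot and the scene stay as the last step left them, time stands still between calls to the robot, and variables do not carry over. Pictures are saved under pics/ and viewed, about 8 in all and at most 12, crops included, and the job is handed in when it is done.

Besides the shell and the picture viewer there is one more tool, called after ">>>" as a command line: name --argument value ..., lists and objects as JSON in quotes. jog_arm: Moves the arm, as the interface text tells. Shifts and turns lie within -1 to 1; 1 stands for 10 cm of shift or pi/2 rad of turn. Its arguments: {"type":"object","properties":{"deltas":{"type":"array"},"squeeze":{"type":"number"}},"required":["deltas"]}

```bash
mkdir -p pics
python3 - <<'E'
from rig import r
import cv2,numpy as np
np.set_printoptions(suppress=True,precision=3)
for n in("top","side"):
    cv2.imwrite(f"pics/{n}0.png",r.grab_frame(n)); c=r.calibration(n); print(n,c["mtx"],c["k1"],c["world_from_camera"])
print(r.sense())
E
```

```text
top [[451.036   0.    277.08 ]
 [  0.    451.036 213.419]
 [  0.      0.      1.   ]] -0.13767045019201948 [[   0.023   -0.992    0.123  417.28 ]
 [  -1.      -0.021    0.019   15.492]
 [  -0.016   -0.124   -0.992 1306.17 ]
 [   0.       0.       0.       1.   ]]
side [[378.892   0.    275.741]
 [  0.    378.892 207.545]
 [  0.      0.      1.   ]] 0.007915880994340445 [[   0.919   -0.177    0.352  189.182]
 [  -0.394   -0.441    0.806 -826.453]
 [   0.012   -0.88    -0.475  645.415]
 [   0.       0.       0.       1.   ]]
{'clock': 0.1, 'qpos': array([ 1.23 ,  0.354,  1.634,  0.   ,  1.155, -0.002]), 'qvel': array([ 0.   , -0.001, -0.004, -0.001, -0.   ,  0.002]), 'joint_efforts': array([  0.   , -60.636, -34.282,   0.   ,   0.004,  -0.   ]), 'eef_pos': array([207.556, 589.12 , 255.628]), 'tcp_rot': array([-3.142,  0.001,  1.232]), 'contact_force': array([-0.542,  0.509, -0.177]), 'wrist_torque': array([-0.001, -0.028, -0.005]), 'opening': 0.9981428643075074}
```

View pics/top0.png

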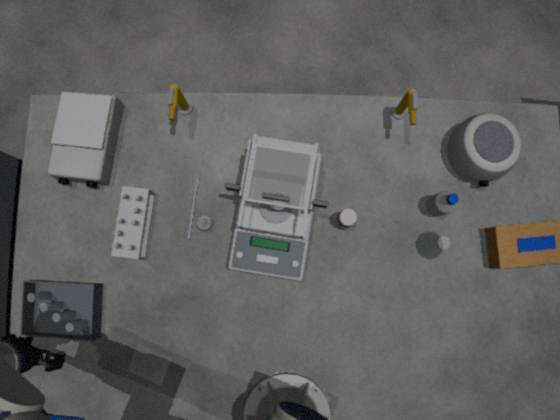

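View pics/side0.png

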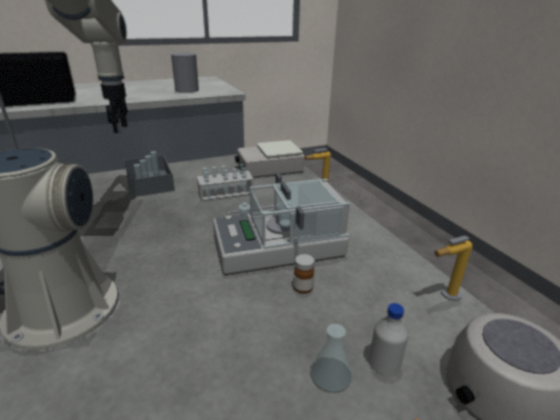

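The top view shows the balance around (275,205), with its keypad towards the robot. The left grip is at about (233,187), the right grip at (320,203), the top ridge at (276,196) and the tare key at (267,259). I'll enlarge this to measure it.

Run:
```python
import cv2
a=cv2.imread("pics/top0.png")[125:285,180:365]
a=cv2.resize(a,None,fx=4,fy=4,interpolation=cv2.INTER_CUBIC)[:600]
a=cv2.convertScaleAbs(a,alpha=1.5,beta=10)
cv2.imwrite("pics/top0c.png",a[:600]); print(a.shape)
```

```text
(600, 740, 3)
```

View pics/top0c.png

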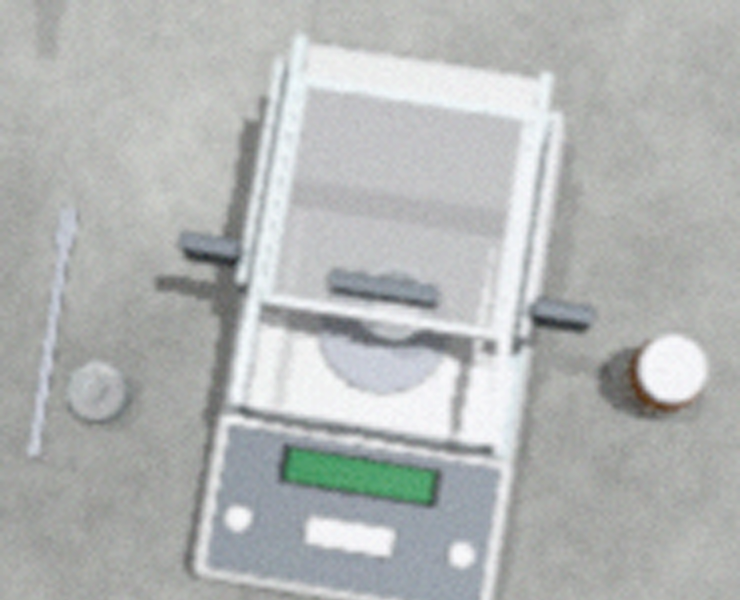

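The enlarged crop shows the power key at (238,517), tare key at (349,537) and mode key at (461,553). The left grip is at (210,247), the right grip at (563,313) and the top ridge at (384,287). The weighing bottle is at (97,391), the jar at (670,370), and the spatula is on the left. I'll refine these with masks and cast rays.

```bash
cat > h.py <<'E'
import cv2,numpy as np
from rig import r
np.set_printoptions(suppress=True,precision=1)
def ray(n,uv,c=None):
    c=c or r.calibration(n); K=c["mtx"]; d=(np.array(uv,float)-K[:2,2])/K[0,0]
    s=d.copy()
    for _ in range(20): s=d/(1+c["k1"]*(s@s))
    T=c["world_from_camera"]; return T[:3,3],T[:3,:3]@np.array([*s,1])
def onz(n,uv,z,c=None):
    o,d=ray(n,uv,c); return o+d*(z-o[2])/d[2]
def proj(n,p,c=None):
    c=c or r.calibration(n); T=c["world_from_camera"]; q=T[:3,:3].T@(np.array(p)-T[:3,3]); s=q[:2]/q[2]
    return s*(1+c["k1"]*(s@s))*c["mtx"][0,0]+c["mtx"][:2,2]
E
python3 - <<'E'
from h import *
a=cv2.imread("pics/top0.png"); g=cv2.cvtColor(a,cv2.COLOR_BGR2GRAY)
def blob(u,v,hw,lo,hi):
    x,y=180+u/4,125+v/4; x0,y0=int(x-hw[0]),int(y-hw[1]); w=g[y0:int(y+hw[1])+1,x0:int(x+hw[0])+1]
    m=((w>=lo)&(w<=hi)).astype(np.uint8); n,l,s,c=cv2.connectedComponentsWithStats(m)
    i=1+np.argmax(s[1:,4]); rr=cv2.minAreaRect(np.argwhere(l==i)[:,::-1].astype(np.float32))
    return c[i]+[x0,y0],s[i,4],rr[1:]
P={}
for k,u,v,hw,lo,hi,z in[("pow",238,517,(5,5),115,255,78.5),("tare",349,537,(14,8),115,255,79.5),("mode",461,553,(5,5),115,255,78.5),
  ("L",208,247,(9,6),0,75,185),("R",563,313,(9,6),0,75,185),("T",384,287,(16,7),0,75,199)]:
    c,n,rr=blob(u,v,hw,lo,hi); P[k]=onz("top",c,z); print(k,c,n,rr,P[k])
d=P["pow"]-P["mode"]; print("sep",np.linalg.norm(d)); yaw=np.arctan2(-d[0],d[1]); print("yaw",yaw)
R=np.array([[np.cos(yaw),-np.sin(yaw)],[np.sin(yaw),np.cos(yaw)]])
o=(P["pow"]+P["mode"])[:2]/2+R@[135,0]; print("origin",o, "from tare",P["tare"][:2]+R@[135,0])
for k in P: print(k,R.T@(P[k][:2]-o))
for k,u,v,z in[("jar",670,370,90),("wb",97,391,56),("backL",296,40,162),("backR",550,78,162),("frontL",197,575,71)]: print(k,R.T@(onz("top",(180+u/4,125+v/4),z)[:2]-o))
E
```

```text
pow [239.1 254. ] 37 ((5.656853675842285, 6.363960266113281), 45.0) [456.4 139.4  78.5]
tare [267.  258.5] 171 ((22.35826301574707, 7.726752281188965), 9.462322235107422) [446.1  63.   79.5]
mode [295.  263.2] 42 ((6.0, 6.0), 90.0) [435.1 -13.1  78.5]
L [232.8 189.2] 52 ((5.0, 13.0), 90.0) [616.  149.9 185. ]
R [319.2 205.6] 43 ((13.480716705322266, 3.1235806941986084), 9.462321281433105) [578.8 -68.7 185. ]
T [275.3 198.9] 39 ((25.314424514770508, 1.5556349754333496), 8.130102157592773) [591.3  41.4 199. ]
sep 153.95623786988284
yaw -0.13829033547624875
origin [579.5  44.5] from tare [579.8  44.4]
pow [-135.   77.]
tare [-134.7   -0.1]
mode [-135.  -77.]
L [ 21.7 109.4]
R [  14.9 -112.2]
T [12.1 -1.5]
jar [   9.3 -198.5]
wb [-64.3 190.9]
backL [176.7  82.9]
backR [177.3 -85.5]
frontL [-178.9   97.5]
```

The pose checks out: key spacing is 154 mm as specified, and the back corners land at x≈177. The balance origin is (579.6, 44.5) with yaw −0.138. I'll move over to behind the left grip with the jaws shut and the jaw axis along balance y.

>>> jog_arm --deltas '[{"gripper":1,"translation":[0.28,-0.27,0.1],"dr":[0,0,0.05]},{"gripper":1,"translation":[0.28,-0.27,0.1],"dr":[0,0,0.05]},{"gripper":1,"translation":[0.28,-0.27,0.1],"dr":[0,0,0.027]},{"gripper":1,"translation":[0.28,-0.27,0.1],"dr":[0,0,0]},{"gripper":1,"translation":[0.28,-0.27,0],"dr":[0,0,0]},{"gripper":1,"translation":[0.28,-0.27,0],"dr":[0,0,0]},{"gripper":1,"translation":[0.28,-0.27,0],"dr":[0,0,0]},{"gripper":1,"translation":[0.28,-0.27,0],"dr":[0,0,0]},{"gripper":1,"translation":[0.28,-0.27,0],"dr":[0,0,0]},{"gripper":1,"translation":[0.28,-0.27,0],"dr":[0,0,0]},{"gripper":1,"translation":[0.28,-0.27,0],"dr":[0,0,0]},{"gripper":1,"translation":[0.28,-0.27,0],"dr":[0,0,0]}]' --squeeze 20

```text
clock: 1.1
eef_pos: [544.7, 263.8, 296.1]
tcp_rot: [-3.141, 0.0, 1.431]
contact_force: [0.3, 0.7, 0.2]
opening: 0.001
```

>>> jog_arm --deltas '[{"gripper":1,"translation":[0.28,-0.26,0],"dr":[0,0,0]},{"gripper":1,"translation":[0.28,-0.26,0],"dr":[0,0,0]},{"gripper":1,"translation":[0.28,-0.26,0],"dr":[0,0,0]},{"gripper":1,"translation":[0.28,-0.26,0],"dr":[0,0,0]},{"gripper":1,"translation":[0,0,-0.3],"dr":[0,0,0]},{"gripper":1,"translation":[0,0,-0.2],"dr":[0,0,0]},{"gripper":1,"translation":[0,0,0],"dr":[0,0,0]},{"gripper":1,"translation":[0,0,0],"dr":[0,0,0]}]'

```text
clock: 1.77
eef_pos: [654.9, 161.2, 245.0]
tcp_rot: [-3.139, 0.001, 1.431]
contact_force: [-0.4, 0.1, 0.4]
opening: 0.002
```

Run:
```python
from h import *
s=r.sense(); print(s["eef_pos"],s["tcp_rot"],s["contact_force"])
w=r.grab_frame("wrist"); sd=r.grab_frame("side")[110:290,180:380]; 
sd=cv2.resize(sd,(467,420)); cv2.imwrite("pics/l1.png",cv2.resize(np.hstack([sd,w[:,:]]),(800,327)))
```

```text
[654.9 161.2 245. ] [-3.1  0.   1.4] [-0.4  0.1  0.4]
```

View pics/l1.png

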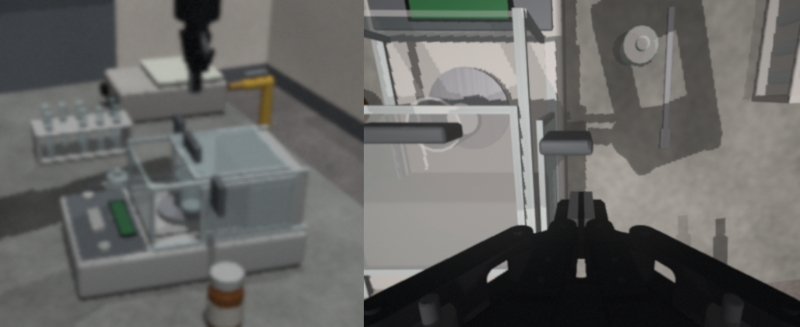

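The side view shows the closed fingers above the balance's far side. The wrist view shows the left grip at panel (566,141), ahead of the fingertips at (580,205), so the fingers are behind it. The top ridge ends at (460,132). I'll cast those rays.

Run:
```python
from h import *
R=np.array([[np.cos(-.138),-np.sin(-.138)],[np.sin(-.138),np.cos(-.138)]]);o=np.array([579.6,44.5])
print("tcp",R.T@(r.sense()["eef_pos"][:2]-o))
print("wristcam",r.calibration("wrist")["world_from_camera"][:3,3])
k=1027/800
for n,u,v,z in[("Lfrontl",541,131,185),("Lfrontr",590,131,185),("Lbackl",541,145,185),("Lbackr",592,145,185),("Tfront",460,123,199),("Tback",461,136,199)]:
    p=onz("wrist",(u*k-467,v*k),z); print(n,R.T@(p[:2]-o))
for y in(114,):
  for t in (175,220): print(R@[0,0],proj("wrist",[*r.sense()["eef_pos"][:2],t])/k+[467/k,0])
```

```text
tcp [ 59.6 126.9]
wristcam [588.9 172.2 364.2]
Lfrontl [19. 99.]
Lfrontr [ 19.  134.5]
Lbackl [29.4 98.6]
Lbackr [ 29.4 136.1]
Tfront [11.6 48.1]
Tback [20.3 47.6]
[0. 0.] [579.6 179.2]
[0. 0.] [579.3 203.3]
```

>>> jog_arm --deltas '[{"gripper":1,"translation":[-0.01,-0.09,-0.1],"dr":[0,0,0]},{"gripper":1,"translation":[0,0,-0.2],"dr":[0,0,0]},{"gripper":1,"translation":[0,0,-0.17],"dr":[0,0,0]},{"gripper":1,"translation":[0,0,-0.1],"dr":[0,0,0]},{"gripper":1,"translation":[0,0,0],"dr":[0,0,0]},{"gripper":1,"translation":[-0.1,0.014,0],"dr":[0,0,0]},{"gripper":1,"translation":[-0.1,0.014,0],"dr":[0,0,0]},{"gripper":1,"translation":[-0.1,0.014,0],"dr":[0,0,0]},{"gripper":1,"translation":[0,0,0],"dr":[0,0,0]}]'

```text
clock: 2.62
eef_pos: [622.7, 157.1, 190.2]
tcp_rot: [-3.141, -0.0, 1.432]
contact_force: [0.1, -0.1, 0.6]
opening: -0.0
```

>>> jog_arm --deltas '[{"gripper":1,"translation":[-0.1,0.014,0],"dr":[0,0,0]},{"gripper":1,"translation":[-0.1,0.014,0],"dr":[0,0,0]},{"gripper":1,"translation":[-0.1,0.014,0],"dr":[0,0,0]}]'

```text
clock: 2.87
eef_pos: [594.3, 161.2, 190.0]
tcp_rot: [3.14, -0.001, 1.431]
contact_force: [2.5, 0.1, 0.6]
opening: -0.0
```

Run:
```python
from h import *
s=r.sense(); print(s["eef_pos"],s["contact_force"])
w=r.grab_frame("wrist"); cv2.imwrite("pics/l2.png",w)
```

```text
[594.3 161.2 190. ] [2.5 0.1 0.6]
```

View pics/l2.png

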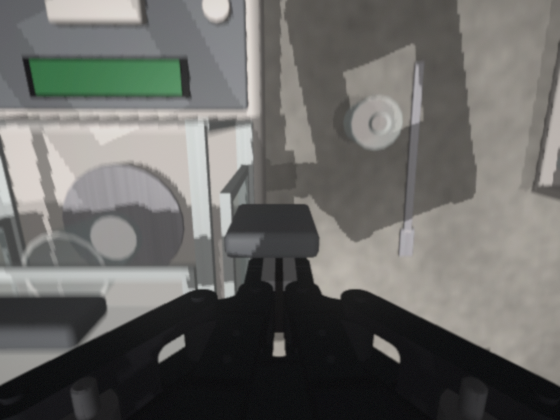

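The left grip (270,225) is in contact with the fingertips, with 2.5 N as it slides. I'll carry on to the stop.

>>> jog_arm --deltas '[{"gripper":1,"translation":[-0.1,0.014,0],"dr":[0,0,0]},{"gripper":1,"translation":[-0.08,0.011,0],"dr":[0,0,0]},{"gripper":1,"translation":[-0.05,0.007,0],"dr":[0,0,0]},{"gripper":1,"translation":[-0.03,0.004,0],"dr":[0,0,0]}]'

```text
clock: 3.25
eef_pos: [567.9, 164.6, 189.3]
tcp_rot: [-3.141, 0.0, 1.432]
contact_force: [1.3, -0.1, -0.0]
opening: -0.001
```

>>> jog_arm --deltas '[{"gripper":1,"translation":[-0.03,0.004,0],"dr":[0,0,0]},{"gripper":1,"translation":[-0.02,0.003,0],"dr":[0,0,0]}]'

```text
clock: 3.42
eef_pos: [566.2, 164.9, 189.5]
tcp_rot: [3.135, -0.0, 1.432]
contact_force: [19.1, -5.2, -12.4]
opening: -0.001
```

Left door is at its stop: TCP at balance x −29.8, 19 N. Next is the top panel.

>>> jog_arm --deltas '[{"gripper":1,"translation":[0.1,-0.014,0],"dr":[0,0,0]},{"gripper":1,"translation":[0.1,-0.014,0.1],"dr":[0,0,0]},{"gripper":1,"translation":[0,0,0.3],"dr":[0,0,0]},{"gripper":1,"translation":[0,0,0.2],"dr":[0,0,0]},{"gripper":1,"translation":[0.11,-0.31,0],"dr":[0,0,0]},{"gripper":1,"translation":[0.11,-0.31,0],"dr":[0,0,0]},{"gripper":1,"translation":[0.11,-0.31,0],"dr":[0,0,0]},{"gripper":1,"translation":[0.11,-0.31,0],"dr":[0,0,0]},{"gripper":1,"translation":[0,0,0],"dr":[0,0,0]},{"gripper":1,"translation":[0,0,0],"dr":[0,0,0]}]'

```text
clock: 4.25
eef_pos: [627.7, 36.8, 248.7]
tcp_rot: [-3.14, 0.0, 1.429]
contact_force: [0.4, -0.4, 0.0]
opening: 0.002
```

Run:
```python
from h import *
s=r.sense(); print(s["eef_pos"],s["contact_force"])
w=r.grab_frame("wrist"); cv2.imwrite("pics/t1.png",w)
```

```text
[627.7  36.8 248.7] [ 0.4 -0.4  0. ]
```

View pics/t1.png

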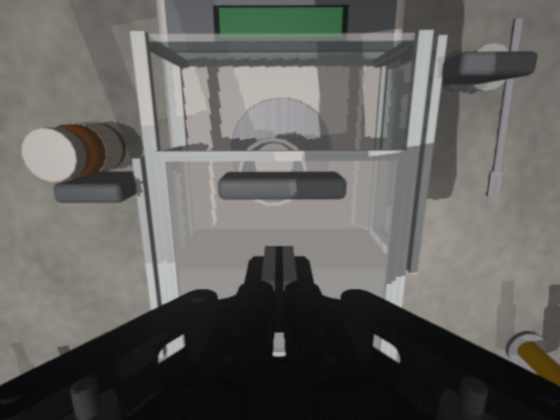

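The left door is shut, with its grip now level with the front at (490,67). The ridge at (282,185) is centred ahead of the fingers, and the right grip is at (95,188). I'll lower and push the panel.

>>> jog_arm --deltas '[{"gripper":1,"translation":[0,0,-0.25],"dr":[0,0,0]},{"gripper":1,"translation":[0,0,-0.12],"dr":[0,0,0]},{"gripper":1,"translation":[0,0,-0.05],"dr":[0,0,0]},{"gripper":1,"translation":[-0.1,0.014,0],"dr":[0,0,0]},{"gripper":1,"translation":[-0.1,0.014,0],"dr":[0,0,0]},{"gripper":1,"translation":[-0.1,0.014,0],"dr":[0,0,0]},{"gripper":1,"translation":[-0.1,0.014,0],"dr":[0,0,0]},{"gripper":1,"translation":[-0.1,0.014,0],"dr":[0,0,0]}]'

```text
clock: 4.97
eef_pos: [576.9, 45.8, 208.1]
tcp_rot: [3.14, -0.001, 1.432]
contact_force: [2.6, 1.1, -0.4]
opening: 0.001
```

>>> jog_arm --deltas '[{"gripper":1,"translation":[-0.1,0.014,0],"dr":[0,0,0]},{"gripper":1,"translation":[-0.08,0.011,0],"dr":[0,0,0]},{"gripper":1,"translation":[-0.05,0.007,0],"dr":[0,0,0]},{"gripper":1,"translation":[-0.02,0.003,0],"dr":[0,0,0]},{"gripper":1,"translation":[-0.02,0.003,0],"dr":[0,0,0]}]'

```text
clock: 5.38
eef_pos: [550.7, 49.1, 207.6]
tcp_rot: [3.141, 0.0, 1.432]
contact_force: [1.9, -0.7, 2.1]
opening: 0.0
```

>>> jog_arm --deltas '[{"gripper":1,"translation":[-0.02,0.003,0],"dr":[0,0,0]},{"gripper":1,"translation":[-0.02,0.003,0],"dr":[0,0,0]}]'

```text
clock: 5.55
eef_pos: [549.9, 49.3, 207.8]
tcp_rot: [3.134, -0.0, 1.432]
contact_force: [18.5, -4.9, -11.8]
opening: -0.0
```

The top panel is at its stop (18.5 N). Now the right door.

>>> jog_arm --deltas '[{"gripper":1,"translation":[0.1,-0.014,0],"dr":[0,0,0]},{"gripper":1,"translation":[0.1,-0.014,0.1],"dr":[0,0,0]},{"gripper":1,"translation":[0,0,0.3],"dr":[0,0,0]},{"gripper":1,"translation":[0.125,-0.31,0],"dr":[0,0,0]},{"gripper":1,"translation":[0.125,-0.31,0],"dr":[0,0,0]},{"gripper":1,"translation":[0.125,-0.31,0],"dr":[0,0,0]},{"gripper":1,"translation":[0.125,-0.31,0],"dr":[0,0,0]},{"gripper":1,"translation":[0,0,0],"dr":[0,0,0]},{"gripper":1,"translation":[0,0,0],"dr":[0,0,0]}]'

```text
clock: 6.3
eef_pos: [616.7, -78.6, 246.5]
tcp_rot: [-3.14, -0.0, 1.429]
contact_force: [-0.9, -0.1, -0.4]
opening: 0.002
```

Run:
```python
from h import *
s=r.sense(); print(s["eef_pos"],s["contact_force"])
w=r.grab_frame("wrist"); cv2.imwrite("pics/r1.png",w)
```

```text
[616.7 -78.6 246.5] [-0.9 -0.1 -0.4]
```

View pics/r1.png

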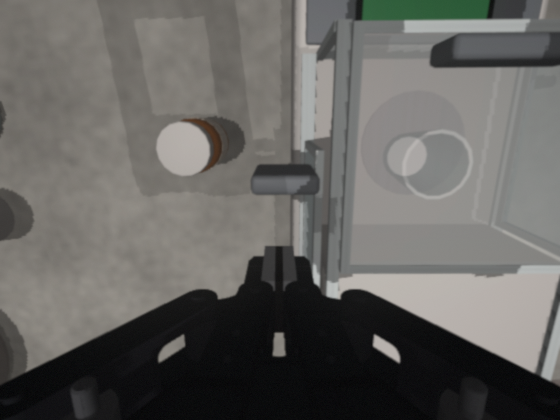

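The top panel is shut, with its ridge at the front (500,50). The right grip at (285,180) is straight ahead of the fingers and the jar at (188,147) is well to the side. I'll lower and push.

>>> jog_arm --deltas '[{"gripper":1,"translation":[0,0,-0.25],"dr":[0,0,0]},{"gripper":1,"translation":[0,0,-0.2],"dr":[0,0,0]},{"gripper":1,"translation":[0,0,-0.11],"dr":[0,0,0]},{"gripper":1,"translation":[0,0,0],"dr":[0,0,0]},{"gripper":1,"translation":[-0.1,0.014,0],"dr":[0,0,0]},{"gripper":1,"translation":[-0.1,0.014,0],"dr":[0,0,0]},{"gripper":1,"translation":[-0.1,0.014,0],"dr":[0,0,0]},{"gripper":1,"translation":[-0.1,0.014,0],"dr":[0,0,0]},{"gripper":1,"translation":[-0.1,0.014,0],"dr":[0,0,0]}]'

```text
clock: 7.1
eef_pos: [566.1, -69.7, 192.4]
tcp_rot: [3.14, -0.0, 1.431]
contact_force: [2.3, 0.8, 1.1]
opening: 0.001
```

>>> jog_arm --deltas '[{"gripper":1,"translation":[-0.1,0.014,0],"dr":[0,0,0]},{"gripper":1,"translation":[-0.1,0.014,0],"dr":[0,0,0]},{"gripper":1,"translation":[-0.07,0.01,0],"dr":[0,0,0]},{"gripper":1,"translation":[-0.03,0.004,0],"dr":[0,0,0]}]'

```text
clock: 7.43
eef_pos: [535.3, -65.8, 191.4]
tcp_rot: [-3.141, 0.0, 1.431]
contact_force: [1.1, 0.4, 1.3]
opening: -0.003
```

>>> jog_arm --deltas '[{"gripper":1,"translation":[-0.03,0.004,0],"dr":[0,0,0]},{"gripper":1,"translation":[-0.02,0.003,0],"dr":[0,0,0]}]'

```text
clock: 7.6
eef_pos: [534.0, -65.5, 191.7]
tcp_rot: [3.136, 0.0, 1.431]
contact_force: [16.2, -2.2, -10.3]
opening: 0.004
```

>>> jog_arm --deltas '[{"gripper":1,"translation":[0.1,-0.014,0],"dr":[0,0,0]},{"gripper":1,"translation":[0.1,-0.014,0.1],"dr":[0,0,0]},{"gripper":1,"translation":[0,0,0.3],"dr":[0,0,0]},{"gripper":1,"translation":[0,0,0.25],"dr":[0,0,0]},{"gripper":1,"translation":[-0.22,0.264,0],"dr":[0,0,0]},{"gripper":1,"translation":[-0.22,0.264,0],"dr":[0,0,0]},{"gripper":1,"translation":[-0.22,0.264,0],"dr":[0,0,0]},{"gripper":1,"translation":[-0.22,0.264,0],"dr":[0,0,0]},{"gripper":1,"translation":[-0.22,0.264,0],"dr":[0,0,0]},{"gripper":1,"translation":[0,0,0],"dr":[0,0,0]},{"gripper":1,"translation":[0,0,0],"dr":[0,0,0]}]'

```text
clock: 8.52
eef_pos: [440.8, 64.9, 256.2]
tcp_rot: [-3.141, 0.0, 1.434]
contact_force: [-0.2, 0.7, 0.8]
opening: 0.001
```

Run:
```python
from h import *
s=r.sense(); print(s["eef_pos"],s["contact_force"])
w=r.grab_frame("wrist"); t=cv2.resize(r.grab_frame("top")[125:285,180:365],(486,420),interpolation=cv2.INTER_CUBIC); cv2.imwrite("pics/k1.png",cv2.resize(np.hstack([t,w]),(800,321)))
```

```text
[440.8  64.9 256.2] [-0.2  0.7  0.8]
```

View pics/k1.png

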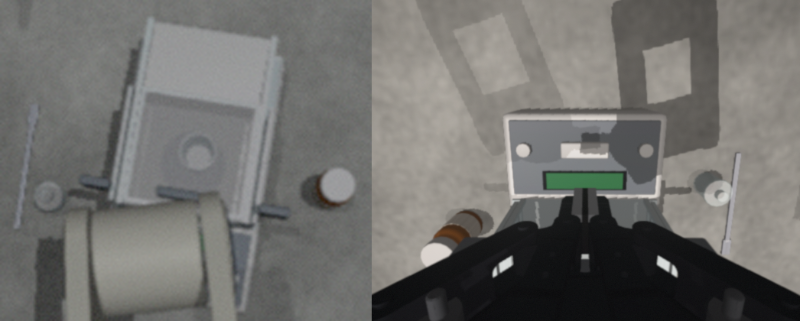

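All three grips are lined up at the shut position, the beaker is on the pan, and the fingers are over the tare key. TCP is at balance (−140, 1). Now lowering.

>>> jog_arm --deltas '[{"gripper":1,"translation":[0,0,-0.3],"dr":[0,0,0]},{"gripper":1,"translation":[0,0,-0.35],"dr":[0,0,0]},{"gripper":1,"translation":[0,0,-0.35],"dr":[0,0,0]},{"gripper":1,"translation":[0,0,-0.25],"dr":[0,0,0]},{"gripper":1,"translation":[0,0,-0.15],"dr":[0,0,0]},{"gripper":1,"translation":[0,0,-0.05],"dr":[0,0,0]},{"gripper":1,"translation":[0,0,0],"dr":[0,0,0]},{"gripper":1,"translation":[0,0,0],"dr":[0,0,0]}]'

```text
clock: 9.28
eef_pos: [442.6, 63.6, 111.6]
tcp_rot: [3.141, 0.0, 1.431]
contact_force: [-0.0, 0.1, 0.5]
opening: -0.004
```

>>> jog_arm --deltas '[{"gripper":1,"translation":[0,0,-0.02],"dr":[0,0,0]},{"gripper":1,"translation":[0,0,-0.02],"dr":[0,0,0]},{"gripper":1,"translation":[0,0,-0.02],"dr":[0,0,0]}]'

```text
clock: 9.53
eef_pos: [442.5, 64.1, 106.0]
tcp_rot: [3.14, -0.001, 1.431]
contact_force: [0.4, 0.4, 0.7]
opening: 0.002
```

>>> jog_arm --deltas '[{"gripper":1,"translation":[0,0,-0.02],"dr":[0,0,0]},{"gripper":1,"translation":[0,0,-0.02],"dr":[0,0,0]},{"gripper":1,"translation":[0,0,-0.01],"dr":[0,0,0]}]'

```text
clock: 9.78
eef_pos: [442.2, 64.1, 100.4]
tcp_rot: [3.141, -0.0, 1.432]
contact_force: [-0.2, 0.5, 3.0]
opening: 0.0
```

>>> jog_arm --deltas '[{"gripper":1,"translation":[0,0,-0.01],"dr":[0,0,0]},{"gripper":1,"translation":[0,0,0],"dr":[0,0,0]}]'

```text
clock: 9.95
eef_pos: [442.2, 64.2, 99.4]
tcp_rot: [3.141, -0.0, 1.432]
contact_force: [0.6, 0.1, 5.1]
opening: 0.0
```

Spring force is rising as expected (5 N). I'll press a little further to feel the stop.

>>> jog_arm --deltas '[{"gripper":1,"translation":[0,0,-0.01],"dr":[0,0,0]},{"gripper":1,"translation":[0,0,-0.01],"dr":[0,0,0]}]'

```text
clock: 10.12
eef_pos: [442.0, 64.2, 98.1]
tcp_rot: [3.141, -0.0, 1.431]
contact_force: [-7.5, 0.0, 30.0]
opening: 0.001
```

The key has hit its stop (30 N). I'll hold briefly, then lift away.

>>> jog_arm --deltas '[{"gripper":1,"translation":[0,0,0],"dr":[0,0,0]},{"gripper":1,"translation":[0,0,0.1],"dr":[0,0,0]},{"gripper":1,"translation":[0,0,0.3],"dr":[0,0,0]},{"gripper":1,"translation":[0,0,0.4],"dr":[0,0,0]},{"gripper":1,"translation":[0,0,0.4],"dr":[0,0,0]},{"gripper":1,"translation":[0,0,0.4],"dr":[0,0,0]},{"gripper":1,"translation":[-0.3,0.2,0],"dr":[0,0,0]},{"gripper":1,"translation":[-0.2,0.3,0],"dr":[0,0,0]},{"gripper":1,"translation":[-0.1,0.4,0],"dr":[0,0,0]},{"gripper":1,"translation":[0,0.4,0],"dr":[0,0,0]},{"gripper":1,"translation":[0,0.4,0],"dr":[0,0,0]},{"gripper":1,"translation":[0,0.4,0],"dr":[0,0,0]}]'

```text
clock: 11.12
eef_pos: [380.8, 275.8, 257.4]
tcp_rot: [3.141, -0.0, 1.432]
contact_force: [1.6, -0.5, 0.6]
opening: -0.0
```

>>> jog_arm --deltas '[{"gripper":1,"translation":[0,0.4,0],"dr":[0,0,0]},{"gripper":1,"translation":[0,0.4,0],"dr":[0,0,0]},{"gripper":1,"translation":[0,0.4,0],"dr":[0,0,0]},{"gripper":1,"translation":[0,0.3,0],"dr":[0,0,0]},{"gripper":1,"translation":[0,0,0],"dr":[0,0,0]},{"gripper":1,"translation":[0,0,0],"dr":[0,0,0]}]'

```text
clock: 11.62
eef_pos: [381.0, 425.0, 256.4]
tcp_rot: [-3.141, 0.001, 1.434]
contact_force: [0.3, -1.2, -0.1]
opening: -0.001
```

Run:
```python
from h import *
s=r.sense(); print(s["clock"],s["eef_pos"],s["contact_force"])
t=r.grab_frame("top"); cv2.imwrite("pics/end.png",cv2.convertScaleAbs(cv2.resize(t[100:300,100:480],(800,421),interpolation=cv2.INTER_CUBIC),alpha=1.5,beta=10))
g=cv2.cvtColor(t,cv2.COLOR_BGR2GRAY)
R=np.array([[np.cos(-.138),-np.sin(-.138)],[np.sin(-.138),np.cos(-.138)]]);o=np.array([579.6,44.5])
for n,y,z in(("L",114,185),("R",-114,185),("T",0,199)):
    u=proj("top",[*(o+R@[-45,y]),z]); x,yy=u.astype(int)-[9,7]; w=g[yy:yy+15,x:x+19]; m=w<75
    c=np.argwhere(m).mean(0)[::-1]+[x,yy]; print(n,u,c,R.T@(onz("top",c,z)[:2]-o))
```

```text
11.6167 [381.  425.  256.4] [ 0.3 -1.2 -0.1]
L [226.5 214.7] [227.8 216.8] [-49.7 109.8]
R [316.3 229.1] [314.6 232.4] [ -53.8 -111. ]
T [271.  221.3] [271.5 224.1] [-51.6  -2.2]
```

View pics/end.png

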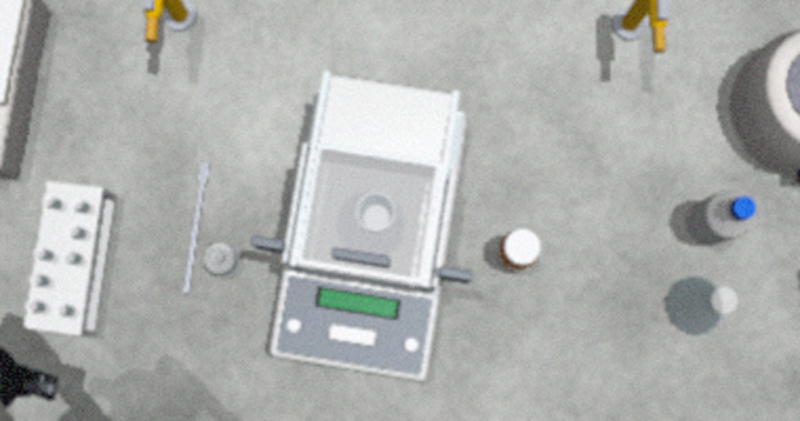

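The final view shows the doors and panel shut, with grips at (267,244), (361,257) and (455,274). The beaker is at (375,213) and the loose things stand where they were. Handing in.

```bash
python3 -c "from rig import r; r.sign_off()"
```

```text
the job is handed in; nothing more can be done
```

I pushed the left door, top panel and right door shut with the closed fingertips, then pressed the tare key and let it up. I handed the job in at about 11.7 s, with the arm clear of the balance.

- **Doors and panel:** each slid at about 1–2.5 N, then hit its stop at 16–19 N. The TCP was at nearly the same balance x each time, about −30 mm, and the last top view shows all three shut.
- **Tare key:** the force rose to 5 N over the travel, then to 30 N at the bottom stop, so it went down fully. I judged its return only from having lifted clear, as the top view can't resolve key height.
- **Beaker and other things:** the beaker stands on the pan and the loose things look unmoved in the last top view. I checked this by eye and did not measure it.
- **One check that disagreed:** my last automatic measurement put the grips 5–9 mm further forward than the shut position. I put this down to the mask picking up the dark front faces of the grips instead of their tops, a bias also seen in the first measurements. The stop forces and positions show them shut, so I did not act on it.

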